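Seat an inking roller in its bench stand

TASK

Lift the inking roller out of its wooden rest and lower its axle into both open slots of the grey metal roller stand. The sprung shoes in the slots rub on it: feel both axle ends fully down onto the slot bottoms, whose height setting differs each time, so that the roller sits level, and bed it in by keeping a steady downward push of about 18 N on it for a good second, never more than 26 N. Then let go of it without knocking the stand, and leave the mug and the two jars where they are.

Things in the scene. Friction and masses are not known exactly. Their poses are not given: they have to be found in the camera images.
- roller: Loose inking roller, about 0.45 kg: black rubber sleeve 44 mm in diameter and 110 mm long on a steel axle 10 mm in diameter; the bare axle stands out 38 mm at each end, 186 mm over all. Origin in the middle of its axis; its y axis runs along the axle. Both ends are alike, so it may be put in either way round. It can be gripped across the sleeve from above.
- axle_end_a (a point): Point on the roller's axis on one bare axle end, 77 mm from the roller's middle (roller +y): the part that lies in a slot.
- axle_end_b (a point): The same on the other axle end (roller -y).
- rest: Wooden parking rest, fixed to the bench, 80 x 190 mm, 56 mm high: two end boards with V notches, 77 mm either side of its middle, in which the axle lies with its axis 45 mm above the bench. Origin at the centre of its underside; its y axis runs along the lying axle.
- stand: Grey metal roller stand, fixed on a wooden packing board 1 to 11 mm high (124 x 230 mm): dark base plate 100 x 206 x 10 mm and two cheeks 12 mm thick, about 90 mm high, inner faces 142 mm apart, each with a slot open at the top. Origin: centre of the base plate's underside; y runs from cheek to cheek, along the seated axle; x across the slots, from rigid wall to sprung shoe.
- slot_left (a point): Middle of the slot in the +y cheek, on the line where the axle's axis passes: 67 mm above the base plate's underside, 1 mm to -x of the stand's middle plane. On its -x side the slot has a rigid wall, face at x = -6 mm, flared outward at 45 degrees above z = 79 mm (top 90 mm). The slot bottom lies below (see riser).
- slot_right (a point): The same in the -y cheek, 154 mm away.
- riser: Carrier of the slot bottoms, in the middle of the stand; origin and axes coincide with the stand's. It holds a steel saddle with two level pads, 7 mm wide, one in each slot, on which the axle ends land. The saddle is set rigidly to an unmeasured height, the same on both sides: pads 50 to 58 mm above the origin (seated axis 55 to 63 mm), to be found by feel.
- shoe_face_left (a point): On the +x side of the +y slot: face of a brass shoe on a spring, 67 mm up, at x = +1 mm in the stand's frame when the slot is empty; bevelled outward, 25 degrees off vertical, from z = 76 mm to its top at 91 mm. It gives way toward +x by up to 8 mm, 0.5 N at first and 0.2 N more per mm, and rubs on the 10 mm axle, pinching it lightly against the wall.
- shoe_face_right (a point): The same on the shoe of the -y slot.
- mug: Bystander: white enamel mug, 126 x 156 x 87 mm, loose. Origin at the centre of its underside.
- jar_small: Bystander: small lidded pigment jar, 42 mm wide, 52 mm high, loose. Origin at the centre of its underside.
- jar_tall: Bystander: taller lidded pigment jar, 42 mm wide, 58 mm high, loose. Origin at the centre of its underside.

How it is judged:
By the outcome, as a careful person would: the job done as asked, in the order asked, and still so for the second after the job is handed in, with the robot touching nothing.
It also fails if it takes over 69 s, if anything falls off the work surface, if the arm or the gripper's body presses on something with over 40 N, if the wrist force passes 120 N, or if a joint passes its speed limit or range.

ROBOT

A 7-joint arm with a two-finger parallel gripper is mounted at the origin on a cart in front of the work surface, level with it; the furniture and walls round the work are solid. World frame = base frame: x ahead of the robot, y to its left, z up, the work surface at z = 0. Lengths are in m, angles in rad, forces in N, time in s.
With the tool pointing down it reaches from about 0.425 to 0.875 m from the base axis. Payload 4.7 kg.
Tool frame: the origin (TCP) lies at the very end of the fingers, on their centre line; the grasp point (between the pads) lies 19 mm behind it; z points along the fingers, y is the line along which they close (so a half turn about z gives the same grasp; the last joint's range is limited). The gripper opens to 87 mm and grips with 3 to 60 N. Pads are 19 mm wide; open, the fingers measure 117 mm over their backs; the gripper's body (75 mm by 190 mm) begins 51 mm behind the grasp point.
Start: joints at [1.253, 0.321, -0.07, 1.45, 0.023, 1.371, -0.057], TCP at [0.212, -0.615, 0.223] pointing down, gripper open.
Joint ranges: [-2.86, 2.86], [-0.3, 2.09], [-1.38, 1.24], [0.06, 2.45], [-1.56, 4.7], [0.09, 2.05], [-2.69, 2.69]. Speed limits (rad/s): [2.57, 2.57, 3.14, 3.14, 3.14, 3.14, 3.14].

INTERFACE

Orientations are given as a rotation vector (axis times angle).
In Python, from bench import get_state, get_image, get_calibration, close_job gives the robot as it stands.
- The arm moves only by the shell command python3 -m crank 'ROWS' [FORCE]. ROWS is JSON, a list of rows, each a list of 5 numbers: the opening, from 0 (shut) to 1 (fully open), then the shift along the world's x, y, z in units of 0.2 m (1.0 is 0.2 m), then the turn about the world's z in units of 2 pi rad (1.0 is 2 pi rad). A call has 1 to 5 rows; each row is the pose to reach, as a shift and turn from the pose commanded when the call began, turning the shorter way round; what a row does not reach only later rows make up. A row lasts 1/8 s, in which the tool goes at most 62.5 mm and 10.7 degrees, less where a joint would pass 70% of its speed; a pose out of reach is approached as far as the arm can. A call with a number of a shift or a turn outside -1 to 1 is refused whole. A call with a gripper value outside its range is refused whole. The fingers move at their own pace and stop on an object; FORCE is the grip in N (left out, the last holds). Time passes only in rows, so rows that repeat a pose let the fingers close. It gives the time, the measured TCP pose, the force, the opening and the grip force at its end, in the units of the state.
- get_state(): the state, without advancing time (a new reading comes with each control period).
- get_image(name): name is "scene" or "top" or "wrist"; returns the picture (420x560x3 uint8, red, green, blue); there is no depth.
- get_calibration(name): a dict with "fovy" (degrees; the focal length in pixels is half the picture's height over the tangent of half this angle, whatever the lens; pixels are square), "cx", "cy" (the principal point, pixels), "k1" (the pictures are not rectified: a ray, as slopes to the right and down, at radius r is drawn at 1 + k1 r^2 times it, then the intrinsics apply), "R" (3x3) and "t" (3): a world point X has camera coordinates R X + t. Camera axes: x right, y down, z forward; pixel columns grow to the right and rows downward; lengths in m; the calibration is good to about 2 mm. A picture is of the moment at which its call begins: read the wrist's pose just before it. get_calibration takes no time and is no camera call; for the wrist camera it gives the pose at the moment of the call.
- close_job(): hands the job in; it is judged then, once.
The state is a dict: "time": time; "joint_positions": joint angles; "qd": joint speeds; "joint_torque": joint torques, N m; "position": TCP position; "tool_rot": TCP orientation; "ft_force": force on the tool from outside, world axes, zero at the start; "torque": the same for the moment, N m; "grip_width": opening from 0.0 (shut) to 1.0 (fully open); "grip_force": force on a finger pad.
Only numpy, scipy, OpenCV 4.12 (cv2) and the standard library are available. Lean on these libraries where they do the work, as an engineer would, in place of code of your own. Each camera call takes 0.05 s, during which the arm holds its last target. There are 200 camera calls.

## Working session

There is one attempt and no reset: what is moved stays moved. The work goes in short steps, Python scripts to look and compute and a shell command to move; the robot and the scene stay as the last step left them, time stands still between calls to the robot, and variables do not carry over. Pictures are saved under pics/ and viewed, at most 10 in all, crops included, and the job is handed in when it is done.

```bash
mkdir -p pics
cat > h.py <<'E'
import numpy as np, cv2
from bench import get_state, get_image, get_calibration
def ray(c,u,v):
    H=420; f=H/2/np.tan(np.radians(c["fovy"])/2)
    K=np.array([[f,0,c["cx"]],[0,f,c["cy"]],[0,0,1]])
    p=cv2.undistortPoints(np.array([[[u,v]]],float),K,np.array([c["k1"],0,0,0]))[0,0]
    R=np.array(c["R"]);t=np.array(c["t"])
    return -R.T@t, R.T@np.array([p[0],p[1],1])
def onz(c,u,v,z):
    o,d=ray(c,u,v); return o+d*(z-o[2])/d[2]
def save(n,f):
    c=get_calibration(n); im=get_image(n); cv2.imwrite(f,im[:,:,::-1]); np.save(f+'.npy',im); return c,im
E
python3 - <<'E'
from h import *
print(get_state())
for n in("top","scene"):
    c,im=save(n,f"pics/{n}0.png"); print(n,c)
E
```

```text
{'time': 0.0, 'joint_positions': array([ 1.25310719,  0.32183806, -0.07007982,  1.45168747,  0.02262413,
        1.37081382, -0.05690794]), 'qd': array([ 1.43952622e-03, -4.94920511e-04, -2.41899442e-04, -4.35641692e-04,
        3.28292106e-06, -4.55378254e-04, -1.39539045e-03]), 'joint_torque': array([-4.98379013e-04, -4.91291034e+01, -4.04067300e-01, -3.12537825e+01,
       -6.39946223e-02,  4.35722864e-02,  1.47108813e-04]), 'position': array([ 0.21148416, -0.61403417,  0.22144546]), 'tool_rot': array([-3.09657368e+00, -5.18506485e-01,  7.00691740e-04]), 'ft_force': array([-0.05799405,  0.1700975 , -0.15346228]), 'torque': array([ 0.00751725, -0.02188519, -0.01560578]), 'grip_force': 0.0, 'grip_width': 0.9990592231023391}
top {'fovy': 42.75580301496826, 'cx': 282.4221459281126, 'cy': 217.31895671599523, 'k1': 0.049257762279210894, 'R': array([[ 0.00856743, -0.99990485,  0.01081194],
       [-0.98220894, -0.01044324, -0.18750079],
       [ 0.18759586, -0.00901319, -0.98220495]]), 't': array([-0.15104732,  0.60765633,  1.02757761])}
scene {'fovy': 57.919070603453, 'cx': 279.5922093678673, 'cy': 210.30343439650892, 'k1': -0.05814737506778809, 'R': array([[-0.86445565, -0.50269926, -0.00314257],
       [-0.34840645,  0.60361245, -0.71712269],
       [ 0.36239394, -0.61882587, -0.69693986]]), 't': array([0.44135968, 0.35642045, 0.6894259 ])}
```

View pics/top0.png

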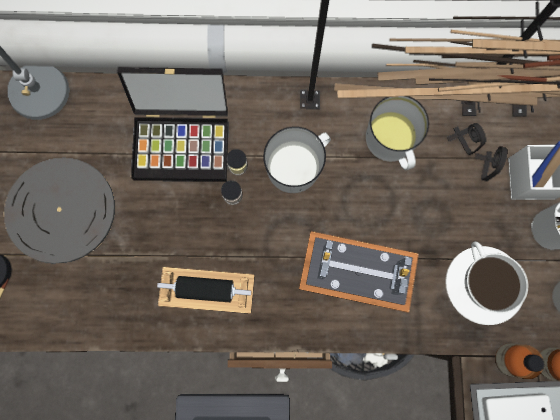

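View pics/scene0.png

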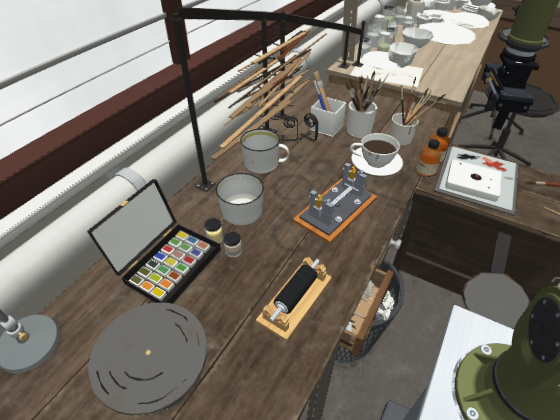

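The top picture shows the roller centred near (203,289) and the stand near (359,271) with cheeks at about (327,258) and (402,275). The mug is at (295,160) and the jars at (237,160) and (231,192). The scene picture agrees, with brass shoes on the stand's far side. I'll enlarge the stand.

Run:
```python
from h import *
c=get_calibration("top"); im=np.load("pics/top0.png.npy")
for n,u,v,z in [("rollA",158,286,.045),("rollB",252,293,.045),("mid",203.5,289,.067),("standTL",312,233,.006),("TR",419,249,.006),("BR",410,310,.006),("BL",301,293,.006)]:
    print(n,onz(c,u,v,z).round(4))
hsv=cv2.cvtColor(im,cv2.COLOR_RGB2HSV)
# black sleeve
g=im.max(2); m=np.zeros_like(g); m[265:315,155:258]=(g[265:315,155:258]<45)*255
cs,_=cv2.findContours(m,0,2); k=max(cs,key=cv2.contourArea); print(cv2.minAreaRect(k),cv2.contourArea(k))
cv2.imwrite("pics/st.png",cv2.resize(im[225:320,295:428,::-1],None,fx=6,fy=6,interpolation=2))
```

```text
rollA [0.4699 0.1009 0.045 ]
rollB [ 0.4575 -0.086   0.045 ]
mid [0.4634 0.0076 0.067 ]
standTL [ 0.586  -0.2085  0.006 ]
TR [ 0.5544 -0.4329  0.006 ]
BR [ 0.4282 -0.4092  0.006 ]
BL [ 0.4603 -0.1854  0.006 ]
((203.24139404296875, 288.6034851074219), (55.225250244140625, 21.425735473632812), 4.763641834259033) 1087.5
```

View pics/st.png

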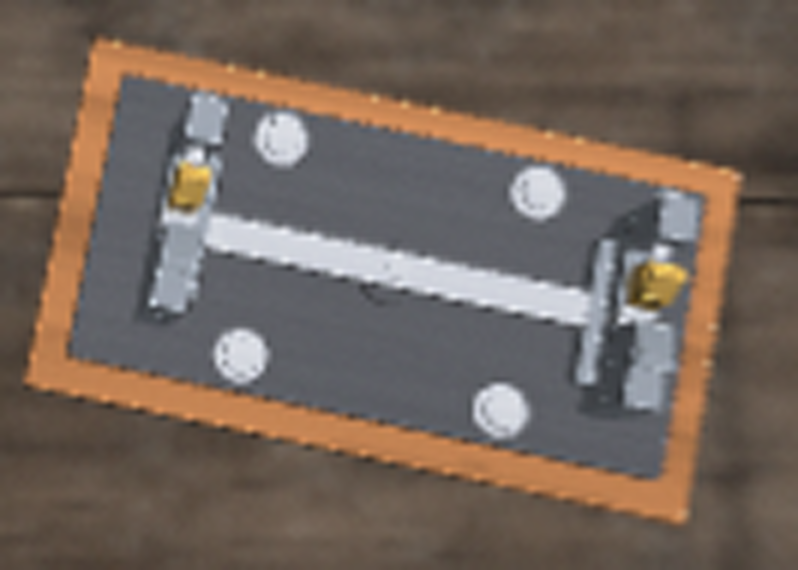

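The stand picture shows the brass shoes on the far side (world +x) at crop pixels (190,186) and (657,285). The slots are just below them, the saddle bar runs between, and the stand's yaw is about -8°. I'll move over the stand for a closer look.

```bash
python3 -m crank '[[1,1,1,0.2,0.14],[1,1,1,0.2,0.14],[1,1,1,0.2,0.14],[1,1,1,0.2,0.14],[1,1,1,0.2,0.14]]'; python3 -m crank '[[1,0.35,0.5,0,0.03],[1,0.35,0.5,0,0.03],[1,0.35,0.5,0,0.03],[1,0.35,0.5,0,0.03]]'
python3 - <<'E'
from h import *
c,im=save("wrist","pics/w1.png"); s=get_state(); print(s["position"],s["tool_rot"],s["joint_positions"]); print(c)
E
```

```text
time: 0.72
position: [0.4146, -0.411, 0.263]
tool_rot: [2.574, 1.801, 0.002]
ft_force: [0.2, -0.6, 0.3]
grip_width: 1.0
grip_force: 0.0
time: 1.23
position: [0.4813, -0.3149, 0.2622]
tool_rot: [-2.402, -2.024, 0.002]
ft_force: [-0.4, -0.6, -0.5]
grip_width: 0.996
grip_force: 0.0
[ 0.48073371 -0.31582955  0.26213927] [-2.40439299e+00 -2.02135737e+00  1.68895601e-03] [ 0.91063443  0.17062796 -0.4259837   1.56999745  0.07191442  1.41713904
  0.30638381]
{'fovy': 61.36342826424638, 'cx': 282.28536624234, 'cy': 210.23827357771881, 'k1': -0.052083630832578026, 'R': array([[ 0.98552835, -0.16950676, -0.00115139],
       [-0.16160535, -0.94159556,  0.29543444],
       [-0.05116228, -0.29097295, -0.95536232]]), 't': array([-0.52744683, -0.26612255,  0.3623451 ])}
```

View pics/w1.png

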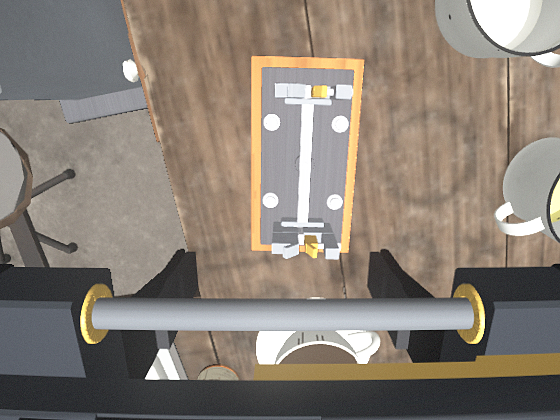

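The wrist view shows the stand whole: board corners near (250,56), (364,59), (350,248), (249,249), with cheeks near (312,91) and (306,245). Next I'll enlarge the two cheeks.

Run:
```python
from h import *
im=np.load("pics/w1.png.npy")[:,:,::-1]
a=cv2.resize(im[78:112,260:365],None,fx=7,fy=7,interpolation=2);b=cv2.resize(im[213:263,260:365],None,fx=7,fy=7,interpolation=2)
cv2.imwrite("pics/w1c.png",np.vstack([a,b]))
```

```text
(no output)
```

View pics/w1c.png

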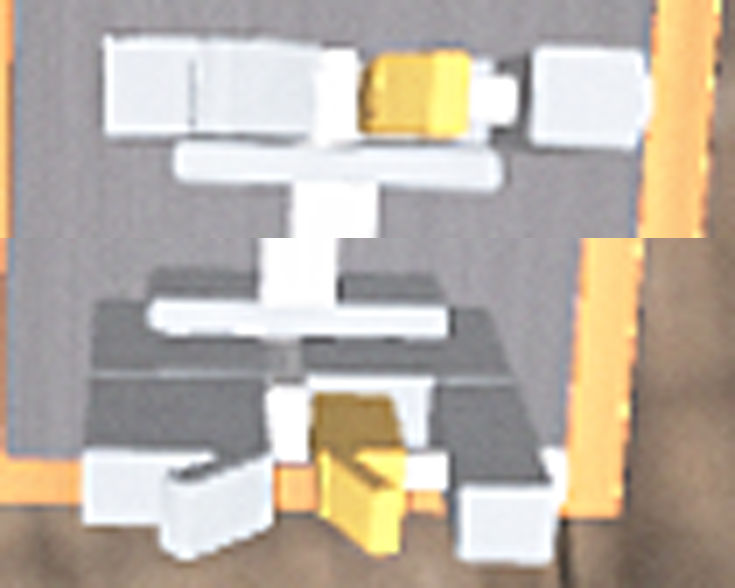

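Slot middles in the wrist picture are about (308.4,91.1) for the +y slot and (302.1,243.6) for the -y slot, both near the height of the bevel edges. I'll triangulate the screw heads for height and to cross-check the stand pose.

```bash
cat > tri.py <<'E'
from h import *
cw={'fovy': 61.36342826424638, 'cx': 282.28536624234, 'cy': 210.23827357771881, 'k1': -0.052083630832578026, 'R': np.array([[ 0.98552835, -0.16950676, -0.00115139],
       [-0.16160535, -0.94159556,  0.29543444],
       [-0.05116228, -0.29097295, -0.95536232]]), 't': np.array([-0.52744683, -0.26612255,  0.3623451 ])}
ct=get_calibration("top"); cs=get_calibration("scene")
def tri(*obs):
    A=0;b=0
    for c,p in obs:
        o,d=ray(c,*p);d=d/np.linalg.norm(d);P=np.eye(3)-np.outer(d,d);A=A+P;b=b+P@o
    return np.linalg.solve(A,b)
if __name__=="__main__":
    S=[tri((cw,w),(ct,t)) for w,t in [((272,122),(335.2,284.3)),((340,124),(342,248)),((270,201),(378.3,293.3)),((334,202),(384.7,257.2))]]
    S=np.array(S);print(S.round(4),S.mean(0).round(4))
    d=S[0]+S[1]-S[2]-S[3];print("yaw",np.degrees(np.arctan2(-d[0],d[1])))
    for zb in(.001,.006,.011):
        L=onz(cw,308.4,91.1,zb+.078);R=onz(cw,302.1,243.6,zb+.078);d=L-R
        print(zb,L.round(4),R.round(4),np.hypot(*d[:2]).round(4),np.degrees(np.arctan2(-d[0],d[1])).round(2))
    # top-view slot estimate: shoe left face / wall
    for n,l,r in [("topview",(187,208),(645,320))]:
        for zb in(.006,): print(n,onz(ct,295+l[0]/6,225+l[1]/6,zb+.078).round(4),onz(ct,295+r[0]/6,225+r[1]/6,zb+.078).round(4))
E
python3 tri.py
```

```text
[[ 0.479  -0.2556  0.0078]
 [ 0.5502 -0.267   0.0442]
 [ 0.461  -0.343   0.0208]
 [ 0.5354 -0.358   0.0195]] [ 0.5064 -0.3059  0.0231]
yaw -10.435643548462888
0.001 [ 0.5204 -0.2295  0.079 ] [ 0.4912 -0.3794  0.079 ] 0.1527 -11.05
0.006 [ 0.5201 -0.2296  0.084 ] [ 0.4912 -0.3773  0.084 ] 0.1505 -11.05
0.011 [ 0.5197 -0.2297  0.089 ] [ 0.4913 -0.3752  0.089 ] 0.1483 -11.05
topview [ 0.5212 -0.2308  0.084 ] [ 0.4866 -0.378   0.084 ]
```

```bash
python3 -m crank '[[1,-0.04,1,0,0.008],[1,-0.08,1,0,0.016],[1,-0.08,1,0,0.016],[1,-0.08,1,0,0.016]]'; python3 -m crank '[[1,0,0.62,-0.2,0],[1,0,0.62,-0.2,0],[1,0,0.62,-0.2,0],[1,0,0.62,-0.2,0]]'
python3 - <<'E'
from h import *
c,im=save("wrist","pics/w2.png"); s=get_state(); print(s["position"],s["tool_rot"],s["joint_positions"],s["ft_force"]); np.save("c2.npy",c,allow_pickle=True)
E
```

```text
time: 1.78
position: [0.4653, -0.1117, 0.2631]
tool_rot: [2.294, 2.145, -0.0]
ft_force: [0.1, -0.9, 0.5]
grip_width: 1.001
grip_force: 0.0
time: 2.28
position: [0.4659, 0.0075, 0.2226]
tool_rot: [2.3, 2.139, -0.001]
ft_force: [-0.4, -1.1, 0.2]
grip_width: 1.001
grip_force: 0.0
[0.46607094 0.0068869  0.22275286] [ 2.30150708e+00  2.13752588e+00 -2.98459587e-04] [ 0.67124993 -0.06030319 -0.70757785  1.86378346 -0.03983024  1.32361094
 -0.09953616] [-0.18518523 -1.08411161  0.31368973]
```

View pics/w2.png

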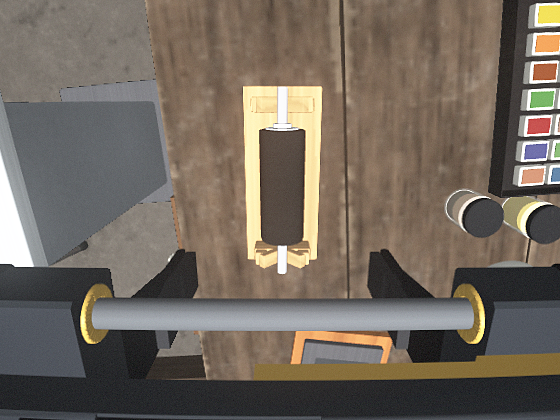

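The wrist view shows the roller in its rest, with axle ends at about (283,87) and (282,274) and the sleeve spanning columns 260 to 305.

Run:
```python
from h import *
c=np.load("c2.npy",allow_pickle=True).item()
A=onz(c,283.3,87,.045);B=onz(c,282.3,274,.047);d=A-B
print(A.round(4),B.round(4),np.linalg.norm(d),((A+B)/2).round(4),np.degrees(np.arctan2(-d[0],d[1])))
s=get_state();a=s["tool_rot"];y=2*np.arctan2(a[1],a[0]);print("tool y angle",np.degrees(y)-90,s["position"])
```

```text
[0.4736 0.1014 0.045 ] [ 0.4592 -0.0858  0.047 ] 0.187712590715706 [0.4664 0.0078 0.046 ] -4.407214499764599
tool y angle -4.231174190393148 [0.46607094 0.0068869  0.22275286]
```

```bash
python3 -m crank '[[1,0,0,-0.3,0],[1,0,0,-0.6,0],[1,0,0,-0.8,0],[1,0,0,-0.9,0],[1,0,0,-0.97,0]]'; python3 -m crank '[[0.9,0,0,0,0],[0.4,0,0,0,0],[0.4,0,0,0,0],[0.4,0,0,0,0],[0.4,0,0,0,0]]' 50;  python3 -m crank '[[0.4,0,0,0,0],[0.4,0,0,0,0],[0.4,0,0,0,0],[0.4,0,0,0,0]]' 50
```

```text
time: 2.95
position: [0.4658, 0.0071, 0.0276]
tool_rot: [-2.302, -2.137, 0.001]
ft_force: [0.9, 0.4, 0.1]
grip_width: 1.001
grip_force: 0.0
time: 3.58
position: [0.4659, 0.0094, 0.0289]
tool_rot: [2.298, 2.142, 0.0]
ft_force: [0.4, -0.1, 0.7]
grip_width: 0.534
grip_force: 0.0
time: 4.08
position: [0.4656, 0.0094, 0.0288]
tool_rot: [2.298, 2.142, -0.0]
ft_force: [-1.9, 1.5, 6.6]
grip_width: 0.491
grip_force: 50.0
```

```bash
python3 -m crank '[[0.4,0,0,0.05,0],[0.4,0,0,0.2,0],[0.4,0,0,0.5,0],[0.4,0,0,0.8,0],[0.4,0,0,0.8,0]]'; python3 -m crank '[[0.4,0,-0.2,0,0],[0.4,0.1,-0.45,0,-0.01],[0.4,0.1,-0.75,0,-0.019],[0.4,0.1,-1,0,-0.019],[0.4,0.1,-1,0,-0.019]]';python3 -m crank '[[0.4,0.06,-0.25,0,0],[0.4,0.1,-0.45,0,0],[0.4,0.1,-0.575,0,0],[0.4,0.1,-0.575,0,0],[0.4,0.1,-0.575,0,0]]'
python3 - <<'E'
from h import *
c,im=save("wrist","pics/w3.png"); s=get_state(); print(s["position"],s["tool_rot"],s["ft_force"],s["torque"]); np.save("c3.npy",c,allow_pickle=True)
a=s["tool_rot"];print(np.degrees(2*np.arctan2(a[1],a[0]))-90)
c,im2=save("scene","pics/s3.png")
cv2.imwrite("pics/c3.png",np.hstack([im[:,:,::-1][60:400,100:460],cv2.resize(im2[:,:,::-1][100:270,220:420],(400,340))]))
E
```

```text
time: 4.7
position: [0.4689, 0.0097, 0.1929]
tool_rot: [2.292, 2.137, 0.009]
ft_force: [0.8, -0.2, -6.8]
grip_width: 0.495
grip_force: 50.0
time: 5.32
position: [0.4828, -0.1959, 0.1853]
tool_rot: [-2.427, -1.988, 0.005]
ft_force: [0.7, 0.7, -6.9]
grip_width: 0.495
grip_force: 50.0
time: 5.95
position: [0.5055, -0.3034, 0.1876]
tool_rot: [-2.418, -2.002, -0.001]
ft_force: [0.7, 0.7, -5.3]
grip_width: 0.492
grip_force: 50.0
[ 0.50580916 -0.30323516  0.18796831] [-2.41786892e+00 -2.00296618e+00 -7.92055766e-04] [ 0.68983163 -0.15982754 -5.42522384] [-0.04833246 -0.09713751 -0.02165102]
-370.7231986459363
```

View pics/c3.png

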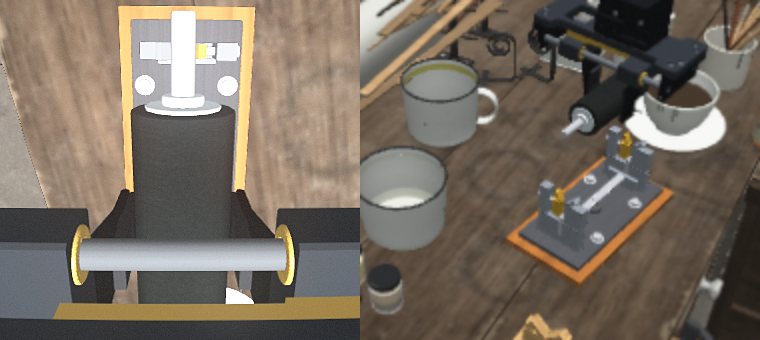

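The wrist half shows the axle end at about (282,72) in full-picture pixels, above the +y slot. The scene half shows the roller held level above the stand, clear of the cheeks. I'll lower it to just above the cheeks and measure the alignment there.

```bash
python3 -m crank '[[0.4,0.005,0,-0.2,0],[0.4,0.005,0,-0.35,0],[0.4,0.005,0,-0.42,0],[0.4,0.005,0,-0.42,0]]'
python3 - <<'E'
from h import *
c,im=save("wrist","pics/w4.png"); s=get_state(); print(s["position"],s["tool_rot"],s["ft_force"],s["torque"]); np.save("c4.npy",c,allow_pickle=True)
a=s["tool_rot"];print(np.degrees(2*np.arctan2(a[1],a[0]))-90)
ct,im2=save("top","pics/t4.png")
cv2.imwrite("pics/c4.png",np.hstack([cv2.resize(im[:,:,::-1][20:160,200:370],None,fx=2.5,fy=2.5,interpolation=2),cv2.resize(im2[:,:,::-1][225:320,295:428],(372,350),interpolation=2)]))
E
```

```text
time: 6.55
position: [0.5064, -0.3047, 0.1041]
tool_rot: [-2.42, -2.001, 0.0]
ft_force: [0.4, -0.2, -6.1]
grip_width: 0.493
grip_force: 50.0
[ 0.50725803 -0.30529759  0.10529355] [2.42055534e+00 2.00142920e+00 6.69278700e-04] [ 0.30086911  0.01777378 -4.85184047] [-0.05530098 -0.06405704  0.00378406]
-10.828908184380012
```

View pics/c4.png

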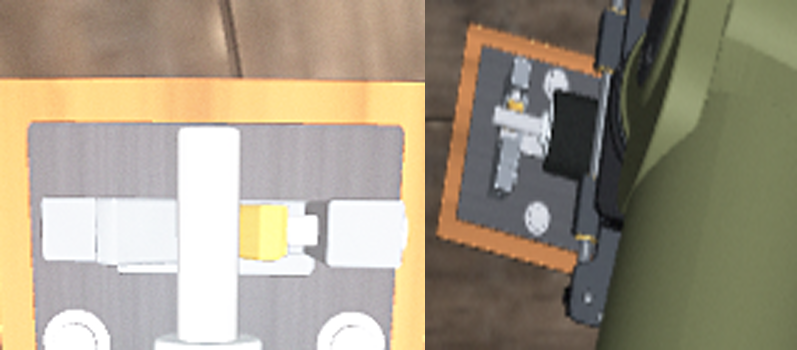

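Run:
```python
from h import *
c=np.load("c4.npy",allow_pickle=True).item()
th=np.radians(-10.9);ex=np.array([np.cos(th),np.sin(th)])
f=lambda u,v,z:(onz(c,200+u/2.5,20+v/2.5,z)[:2]-[.507,-.3065])@ex
print("axle",f(209,150,.1215),f(209,228,.1215))
for h in (.003,.008):
    print(h,"flare top(-17)",f(98,230,.09+h),f(118,230,.09+h),"bevel top(8)",f(258,230,.091+h),"bevel low(1)",f(241,230,.076+h),"shoe right",f(288,230,.091+h),"wall out",f(42,230,.09+h),"far out",f(405,230,.09+h), "board",f(0,100,h),f(425,100,h))
```

```text
axle -0.00047382244624577524 -0.000441093065838541
0.003 flare top(-17) -0.021420087448352592 -0.017624051736086117 bevel top(8) 0.008847366102836887 bevel low(1) 0.006202927638087412 shoe right 0.014500188033927641 wall out -0.03206860595131174 far out 0.036826118701951085 board -0.058471779999769914 0.059846116461169815
0.008 flare top(-17) -0.020823541484146814 -0.017137085413099277 bevel top(8) 0.008568576086402544 bevel low(1) 0.006017103471880215 shoe right 0.014057271218522951 wall out -0.03116467066690147 far out 0.03574127943796156 board -0.057375367644645264 0.058694925150122264
```

Feature positions relative to the assumed stand centre agree to about 0.5 mm, so no lateral correction is needed. I'll descend, then feel with small steps.

```bash
python3 -m crank '[[0.4,0,0,-0.06,0],[0.4,0,0,-0.1,0],[0.4,0,0,-0.14,0],[0.4,0,0,-0.17,0],[0.4,0,0,-0.17,0]]'; python3 -m crank '[[0.4,0,0,-0.015,0],[0.4,0,0,-0.03,0],[0.4,0,0,-0.045,0],[0.4,0,0,-0.045,0]]'; python3 -c "
from h import *
s=get_state();print(s['position'],s['tool_rot'],s['ft_force'],s['torque'])"
```

```text
time: 7.28
position: [0.5067, -0.3056, 0.07]
tool_rot: [-2.422, -2.0, -0.0]
ft_force: [1.3, -0.9, -6.2]
grip_width: 0.493
grip_force: 50.0
time: 7.78
position: [0.5067, -0.3056, 0.0613]
tool_rot: [2.422, 2.001, 0.0]
ft_force: [1.4, -0.6, -4.8]
grip_width: 0.493
grip_force: 50.0
[ 0.50674786 -0.30559536  0.06128614] [2.42200835e+00 2.00073241e+00 3.52835033e-04] [ 1.39277885 -0.61245825 -4.84502241] [-0.07625537 -0.22525353 -0.2325695 ]
```

```bash
python3 -m crank '[[0.4,0,0,-0.008,0],[0.4,0,0,-0.016,0],[0.4,0,0,-0.016,0]]'|egrep 'pos|ft'; python3 -m crank '[[0.4,0,0,-0.008,0],[0.4,0,0,-0.016,0],[0.4,0,0,-0.016,0]]'|egrep 'pos|ft'; python3 -c "
from h import *
s=get_state();print(s['position'],s['tool_rot'],s['ft_force'],s['torque'])"
```

```text
position: [0.5068, -0.3056, 0.0583]
ft_force: [-0.7, -1.3, -4.6]
position: [0.5067, -0.3055, 0.055]
ft_force: [0.7, -0.1, -5.4]
[ 0.50674943 -0.30554025  0.05498093] [2.42180646e+00 2.00099389e+00 2.39696774e-04] [ 0.67105192 -0.09014929 -5.43503954] [ 0.00450003 -0.26161623 -0.20606935]
```

```bash
python3 -m crank '[[0.4,0,0,-0.003,0],[0.4,0,0,-0.006,0],[0.4,0,0,-0.006,0]]'|egrep 'pos|ft'; python3 -m crank '[[0.4,0,0,-0.003,0],[0.4,0,0,-0.006,0],[0.4,0,0,-0.006,0]]'|egrep 'pos|ft'; python3 -c "
from h import *
s=get_state();print(s['ft_force'],s['torque'])"
```

```text
position: [0.5068, -0.3056, 0.054]
ft_force: [-0.1, -0.3, -4.0]
position: [0.5068, -0.3055, 0.0529]
ft_force: [0.3, 0.5, -2.1]
[ 0.25927655  0.54559101 -2.12798996] [ 0.00043059 -0.14269265 -0.1816231 ]
```

```bash
python3 -m crank '[[0.4,0,0,-0.003,0],[0.4,0,0,-0.006,0],[0.4,0,0,-0.006,0]]'|egrep 'pos|ft'; python3 -c "
from h import *
s=get_state();print(s['ft_force'],s['torque'])"
```

```text
position: [0.5068, -0.3056, 0.0526]
ft_force: [-2.3, 1.0, 5.1]
[-2.25757385  0.97461117  5.11723434] [ 0.3465877   0.51923764 -0.2407813 ]
```

```bash
python3 -m crank '[[0.4,0,0,-0.003,0],[0.4,0,0,-0.005,0],[0.4,0,0,-0.005,0]]'|egrep 'pos|ft|tool|width'; python3 -c "
from h import *
s=get_state();print(s['ft_force'],s['torque'])"
```

```text
position: [0.5068, -0.3056, 0.0526]
tool_rot: [2.421, 2.001, -0.001]
ft_force: [-4.5, 3.3, 10.9]
grip_width: 0.491
[-4.5282488   3.27279012 10.91957478] [ 0.62566834  0.95643879 -0.18038062]
```

Contact with the slot bottoms at TCP z 0.0526. The torque is explained by the lateral force alone, so both ends carry equal load. I'll ease the lateral force and increase the push.

```bash
python3 -m crank '[[0.4,-0.002,0.0015,-0.002,0],[0.4,-0.003,0.002,-0.003,0],[0.4,-0.003,0.002,-0.003,0]]'|egrep 'time|pos|ft|tool|width'; python3 -c "
from h import *
s=get_state();print(s['ft_force'],s['torque'])"
```

```text
time: 10.4
position: [0.5069, -0.3056, 0.0526]
tool_rot: [2.42, 2.0, -0.0]
ft_force: [-4.7, 2.6, 12.2]
grip_width: 0.496
[-4.70463406  2.55571507 12.16101074] [ 0.54250148  0.81797952 -0.18354919]
```

```bash
python3 -m crank '[[0.4,-0.001,0.001,-0.002,0],[0.4,-0.003,0.002,-0.0035,0],[0.4,-0.003,0.002,-0.0035,0]]'|egrep 'time|pos|ft|tool|width'; python3 -c "
from h import *
s=get_state();print(s['ft_force'],s['torque'])"
```

```text
time: 10.78
position: [0.5069, -0.3056, 0.0525]
tool_rot: [2.419, 1.999, 0.0]
ft_force: [-4.6, 2.4, 14.0]
grip_width: 0.499
[-4.64269961  2.37967492 14.01943428] [ 0.49914767  0.82422077 -0.13916649]
```

```bash
python3 -m crank '[[0.4,0,0,-0.002,0],[0.4,0,0,-0.004,0],[0.4,0,0,-0.004,0],[0.4,0,0,-0.004,0]]'|egrep 'time|pos|ft|tool|width'; python3 -c "
from h import *
s=get_state();print(s['ft_force'],s['torque'])"
```

```text
time: 11.28
position: [0.5069, -0.3056, 0.0524]
tool_rot: [2.419, 1.999, -0.0]
ft_force: [-6.2, 3.5, 18.1]
grip_width: 0.498
[-6.18066454  3.49830854 18.12204141] [ 0.63938718  1.20983145 -0.12687291]
```

Now at 18 N. Holding.

```bash
for i in 1 2 3; do python3 -m crank '[[0.4,0,0,0,0],[0.4,0,0,0,0],[0.4,0,0,0,0],[0.4,0,0,0,0]]'|egrep 'time|pos|ft'; done
python3 - <<'E'
from h import *
c,im=save("wrist","pics/w5.png"); np.save("c5.npy",c,allow_pickle=True); s=get_state();print(s['ft_force'],s['torque'])
c2,im2=save("scene","pics/s5.png")
cv2.imwrite("pics/c5.png",np.hstack([cv2.resize(im[:,:,::-1][20:200,180:380],(390,350),interpolation=2),cv2.resize(im2[:,:,::-1][130:250,270:400],(380,350),interpolation=2)]))
E
```

```text
time: 11.78
position: [0.5069, -0.3057, 0.0525]
ft_force: [-5.2, 2.8, 18.4]
time: 12.28
position: [0.5069, -0.3057, 0.0524]
ft_force: [-6.1, 2.1, 18.8]
time: 12.78
position: [0.5069, -0.3057, 0.0525]
ft_force: [-4.7, 3.9, 18.7]
[-6.19152247  2.78163395 19.03193983] [ 0.6665858   1.21552278 -0.13786728]
```

View pics/c5.png

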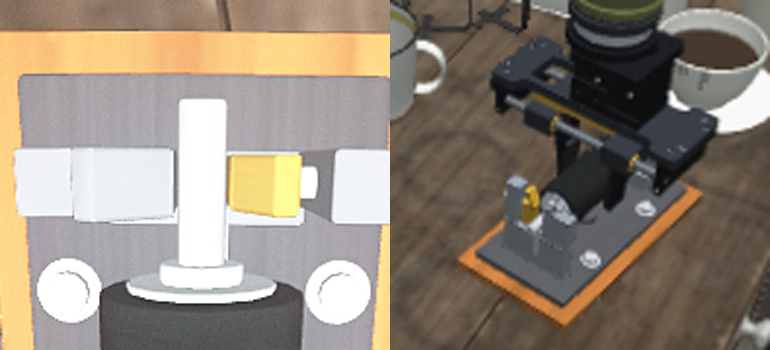

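The wrist half shows the axle in the +y slot at column ~203 of the crop, between wall and displaced shoe; the scene half shows the roller down in the stand. It was held at 18–19 N for 1.5 s with balanced moments, so both ends are seated. I'll unload before releasing.

```bash
python3 -m crank '[[0.4,0,0,0.005,0],[0.4,0,0,0.01,0],[0.4,0,0,0.013,0],[0.4,0,0,0.013,0]]'|egrep 'time|pos|ft|width'; python3 -c "
from h import *
s=get_state();print(s['ft_force'],s['torque'])"
```

```text
time: 13.38
position: [0.5068, -0.3056, 0.0526]
ft_force: [-0.3, -0.2, 7.9]
grip_width: 0.494
[-0.3338901  -0.21472818  7.92205708] [ 0.09035185  0.02232286 -0.19635187]
```

```bash
python3 -m crank '[[0.4,0,0,0.006,0],[0.4,0,0,0.006,0]]'|egrep 'time|pos|ft|width'; python3 -m crank '[[0.55,0,0,0,0],[0.6,0,0,0,0],[0.8,0,0,0,0],[1,0,0,0,0],[1,0,0,0,0]]'|egrep 'time|pos|ft|width';python3 -m crank '[[1,0,0,0,0],[1,0,0,0,0],[1,0,0,0,0],[1,0,0,0,0]]'|egrep 'time|pos|ft|width'
```

```text
time: 13.62
position: [0.5067, -0.3055, 0.0527]
ft_force: [3.5, -1.9, 0.5]
grip_width: 0.494
time: 14.25
position: [0.5052, -0.3046, 0.0521]
ft_force: [0.1, 0.4, -0.2]
grip_width: 0.851
time: 14.75
position: [0.5055, -0.3048, 0.0523]
ft_force: [1.7, -0.6, -0.3]
grip_width: 1.002
```

Released. Now straight up and look.

```bash
python3 -m crank '[[1,0,0,0.05,0],[1,0,0,0.2,0],[1,0,0,0.45,0],[1,0,0,0.75,0],[1,0,0,0.9,0]]'|egrep 'time|pos|ft'; python3 -m crank '[[1,0,-0.15,0.25,0],[1,0,-0.15,0.25,0],[1,0,-0.15,0.25,0]]'|egrep 'time|pos|ft'
python3 - <<'E'
from h import *
c,im=save("wrist","pics/w6.png"); np.save("c6.npy",c,allow_pickle=True)
c2,im2=save("scene","pics/s6.png")
cv2.imwrite("pics/c6.png",np.hstack([im[:,:,::-1][0:290,180:480],cv2.resize(im2[:,:,::-1][130:250,270:400],(380,290),interpolation=2)]))
c0=np.load("pics/scene0.png.npy")
d=cv2.absdiff(c0,im2).max(2); print("diff jars",(d[215:260,200:248]>40).sum(),"mug",(d[170:225,212:266]>40).sum())
E
```

```text
time: 15.38
position: [0.507, -0.3052, 0.2371]
ft_force: [-0.1, 0.2, -0.9]
time: 15.75
position: [0.5054, -0.3343, 0.2823]
ft_force: [-0.6, 0.7, 0.2]
diff jars 0 mug 0
```

View pics/c6.png

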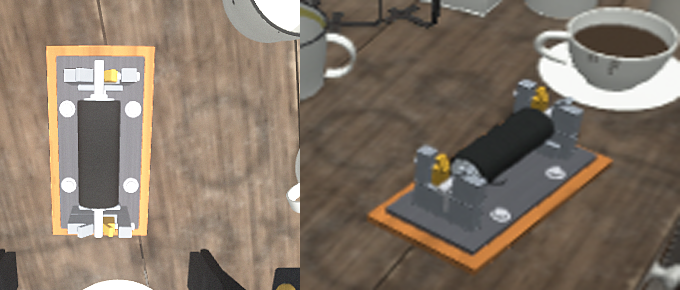

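The picture shows the roller level in both slots, with axle ends at about (99,75) and (98,222) of the crop. The mug and jars have not moved, and the gripper is clear.

```bash
python3 -c "
from bench import close_job
print(close_job())"
```

```text
the job is handed in; nothing more can be done
None
```

The roller is seated level in both slots of the stand; I bedded it in with a steady 18–19 N push for 1.5 s, let go cleanly with the mug and jars unmoved, and handed the job in at about 16 s.

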